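# Snap the meter shaft into the spring-clip cradle

## Robot

A 6-joint arm with a two-finger parallel gripper is mounted at the origin on the work surface. World frame = base frame: x ahead of the robot, y to its left, z up, the work surface at z = 0. Lengths are in m, angles in rad, forces in N, time in s.
With the tool pointing down it reaches from about 0.35 to 0.975 m from the base axis. Payload 4.9 kg.
Tool frame: the origin (TCP) lies midway between the tips of the shut fingers; the grasp point (between the pads) lies 19 mm behind it; z points along the fingers, y is the line along which they close (so a half turn about z gives the same grasp; the last joint's range is limited). The gripper opens to 85 mm and grips with 20 to 120 N. Pads are 22 mm wide; open, the fingers measure 114 mm over their backs; the gripper's body (76 mm by 85 mm) begins 54 mm behind the grasp point. The pads swing forward as they close: fully open they stand 13 mm farther back than shut.
Start: joints at [1.15, 0.053, 1.613, -0, 1.476, -0.119], TCP at [0.186, 0.597, 0.194] pointing down, gripper open.
Joint ranges: [-3.01, 3.01], [-1.01, 2.22], [0.06, 2.58], [-1.02, 4.17], [0.09, 2.62], [-3.14, 3.14]. Speed limits (rad/s): [2.57, 2.57, 3.14, 3.14, 3.14, 3.14].

## Interface

Orientations are given as a unit quaternion [w, x, y, z].
In Python, from plant import state, grab_frame, camera_info, job_done, spot_in, masks_of, pinpoint gives the robot as it stands.
- The arm moves only by the shell command python3 -m handwheel 'ROWS' [OPENING]. ROWS is JSON, a list that holds one entry, the list of rows, each a list of 6 numbers: the shift along the world's x, y, z in m, then the turn, a rotation vector about the world's x, y, z in degrees. In form: [[[tx, ty, tz, ax, ay, az], ...]]. A call has 1 to 20 rows; each row shifts and turns the commanded pose from where the row before left it; what a row does not reach is not made up. A row lasts 1/12 s, in which the tool goes at most 41.7 mm and 7.16 degrees, less where a joint would pass 70% of its speed; a pose out of reach is approached as far as the arm can. A call is refused whole if a number of a shift passes 0.0417 or a number of a turn 7.16, either way. A call with a gripper value outside its range is refused whole. OPENING is the opening, from 0 (shut) to 1 (fully open), set as the call begins (- or left out, the last holds). The fingers move at their own pace and stop on an object; the grip force is fixed at half the most. Time passes only in rows, so rows that do not move let the fingers close. It gives the time, the measured TCP pose, the force, the opening and the grip force at its end, in the units of the state.
- state(): the state, without advancing time (a new reading comes with each control period).
- grab_frame(name): name is "scene" or "side" or "wrist"; returns (picture, depth): 480x640x3 uint8, blue, green, red; 480x640 float32, m along the optical axis (not along the pixel's ray), 0 where there is no reading.
- camera_info(name): a dict with "fx", "fy", "cx", "cy" (pixels), "T" (4x4, takes a point from camera to world coordinates). Camera axes: x right, y up, looking along -z (the intrinsics and any distortion apply to the point x, -y, -z); pixel columns grow to the right and rows downward; lengths in m; the calibration is good to about 2 mm. A picture is of the moment at which its call begins: read the wrist's pose just before it. camera_info takes no time and is no camera call; for the wrist camera it gives the pose at the moment of the call.
- job_done(): hands the job in; it is judged then, once.
Trained networks look in the newest picture that a camera, given by its name, has taken for a name from the list of things; names that differ only in an ending like _2 or _b are one class to them, and where a whole thing is asked for, a point or a joint stands for the part that bears it (a point fixed in the world has none). Each returns a list of dicts, best first, with "conf" (0 to 1); they miss things now and then, are a little off and sometimes report something else, mostly with a low value. They report only what shows in the picture. A call takes as long as a camera call. They do not tell look-alikes from the thing itself.
- spot_in(camera, thing): "box" ([left, top, width, height] in pixels, round what is visible of it).
- masks_of(camera, thing): "region" (480x640 bool, what is visible of it) and "box" ([left, top, width, height] in pixels, round what is visible of it).
- pinpoint(camera, thing): "position" ([column, row] in pixels: a listed point, or the origin of a listed thing).
The state is a dict: "time": time; "joint_pos": joint angles; "joint_vel": joint speeds; "joint_efforts": joint torques, N m; "tool_pos": TCP position; "tool_rot": TCP orientation; "contact_force": force on the tool from outside, world axes, zero at the start; "ft_torque": the same for the moment, N m; "gripper_width": opening from 0.0 (shut) to 1.0 (fully open); "grasp_force": force on a finger pad.
Only numpy, scipy, OpenCV 4.12 (cv2) and the standard library are available. Lean on these libraries where they do the work, as an engineer would, in place of code of your own. Each camera call takes 0.05 s, during which the arm holds its last target. There are 200 camera calls.

## Task

Pick up the bright steel shaft with the yellow hub and press it down into the two pairs of spring clips on the blue cradle, hub midway between the clips, until both round ends have snapped fully home; press it in with the gripper rather than dropping it, then let go. Leave the dark shaft with the black hub and the black pulley where they lie.

Things in the scene. Friction and masses are not known exactly. Their poses are not given: they have to be found in the camera images.
- shaft_mid (a point): Centre of the shaft to fit: bright steel round rod, 20 mm diameter, 140 mm long along x (ends alike), with a yellow square hub at its middle, 40 (x) by 32 (y) by 32 mm (z). Loose, about 200 g, it lies flat on the hub, its axis level 16 mm above the bench, right of the cradle. Grip the hub across y. The point is the centre of rod and hub.
- cradle_seat (a point): Where the shaft's centre lies when home: 40 mm above the bench; x along the shaft, z up. Blue fixed plate 150 x 64 x 10 mm with a pair of steel spring fingers (16 mm wide) 50 mm either side in x; 84 mm free between pairs for hub and gripper. Throat 14 mm wide, 9 mm above the point; mouth 33 mm wide, 27 mm above. Rod pressed down (about 8 N) snaps in, onto black saddles that stop it at the point.
- old_shaft_mid (a point): Centre of the worn shaft, to be left alone: same shape and size as the other, but dark steel with a black hub; loose, it lies in the same area, and the two may lie in either order.
- pulley: Black rubber seed-belt pulley, to be left alone: a grooved disc 72 mm in diameter, 26 mm high, lying flat and loose on the bench; origin at the centre of its underside.
Things that resemble listed ones, but are neither listed nor needed, are in the scene too. Of the things like the part that bears cradle_seat, leave any that is brown, red or white; of the rest the larger one is meant.

How it is judged:
On the way:
1. the bright shaft is pressed home in both pairs of clips while the gripper holds it or bears on it (z of shaft_mid in the frame of cradle_seat between -0.005 and 0.004 m and y of shaft_mid in the frame of cradle_seat between -0.005 and 0.005 m and x of shaft_mid in the frame of cradle_seat between -0.015 and 0.015 m and angle between the x axis of shaft_mid and the x axis of cradle_seat, either way round below 0.1 rad and contact force between any of the fingers, the arm and shaft above 0.5 N), for 0.1 s.
At the end, for the whole second after the job is handed in: The bright shaft with the yellow hub is at rest in the cradle: its centre within 4 mm above and 5 mm below the seat height, within 5 mm across and 15 mm along the cradle, lined up with it to 0.1 rad, and released (z of shaft_mid in the frame of cradle_seat between -0.005 and 0.004 m and y of shaft_mid in the frame of cradle_seat between -0.005 and 0.005 m and x of shaft_mid in the frame of cradle_seat between -0.015 and 0.015 m and angle between the x axis of shaft_mid and the x axis of cradle_seat, either way round below 0.1 rad and linear speed of shaft below 0.02 m/s); the robot touches nothing.
It fails at once if the dark shaft is shifted by more than 30 mm (distance of old_shaft_mid from where it was at the start of the episode above 0.03 m).
It fails at once if the pulley is shifted by more than 30 mm (distance of pulley from where it was at the start of the episode above 0.03 m).
It also fails if it takes over 43 s, if anything falls off the work surface, if the arm or the gripper's body presses on something with over 40 N, if the wrist force passes 120 N, or if a joint passes its speed limit or range.

## Working session

There is one attempt and no reset: what is moved stays moved. The work goes in short steps, Python scripts to look and compute and a shell command to move; the robot and the scene stay as the last step left them, time stands still between calls to the robot, and variables do not carry over. Pictures are saved under pics/ and viewed, at most 10 in all, crops included, and the job is handed in when it is done.

```bash
mkdir -p pics
cat > h.py <<'E'
import numpy as np, cv2
from plant import *
def w(ci,u,v,d):
    p=np.array([(u-ci['cx'])/ci['fx']*d,-(v-ci['cy'])/ci['fy']*d,-d,1]); return (np.array(ci['T'])@p)[:3]
def onz(ci,u,v,z):
    T=np.array(ci['T']); a=w(ci,u,v,1.0); o=T[:3,3]; r=a-o; return o+r*(z-o[2])/r[2]
E
python3 - <<'E'
from h import *
for c in ['scene','side']:
    im,d=grab_frame(c); cv2.imwrite(f'pics/{c}1.png',im); ci=camera_info(c); print(c,{k:v for k,v in ci.items() if k!='T'},np.round(np.array(ci['T'])[:3,3],3))
    for t,z in [('shaft_mid',.016),('old_shaft_mid',.016),('cradle_seat',.04),('pulley',0)]:
        for r in pinpoint(c,t): 
            u,v=r['position']; print(t,round(r['conf'],2),np.round([u,v]),np.round(onz(ci,u,v,z),3))
E
```

```text
scene {'fx': 606.5676601928933, 'fy': 606.5676601928933, 'cx': 316.02782453938715, 'cy': 232.2402094318387} [0.946 0.694 1.233]
shaft_mid 0.73 [304. 175.] [ 0.446 -0.054  0.016]
old_shaft_mid 0.91 [256. 130.] [ 0.469 -0.246  0.016]
cradle_seat 0.87 [370. 280.] [0.494 0.277 0.04 ]
cradle_seat 0.87 [245. 201.] [ 0.615 -0.055  0.04 ]
cradle_seat 0.82 [383. 411.] [0.648 0.519 0.04 ]
cradle_seat 0.78 [326. 228.] [0.498 0.114 0.04 ]
cradle_seat 0.57 [428. 235.] [0.317 0.26  0.04 ]
pulley 0.91 [187. 196.] [ 0.714 -0.174  0.   ]
side {'fx': 548.8383602883627, 'fy': 548.8383602883627, 'cx': 320.304003690146, 'cy': 233.1157603807488} [ 0.295 -0.924  0.831]
shaft_mid 0.66 [299. 312.] [ 0.449 -0.064  0.016]
old_shaft_mid 0.84 [332. 373.] [ 0.479 -0.244  0.016]
cradle_seat 0.95 [289. 216.] [0.489 0.279 0.04 ]
cradle_seat 0.85 [328. 168.] [0.651 0.514 0.04 ]
cradle_seat 0.74 [222. 229.] [0.312 0.255 0.04 ]
cradle_seat 0.71 [374. 295.] [ 0.614 -0.073  0.04 ]
cradle_seat 0.66 [301. 246.] [0.495 0.14  0.04 ]
pulley 0.75 [439. 330.] [ 0.731 -0.165  0.   ]
```

View pics/scene1.png

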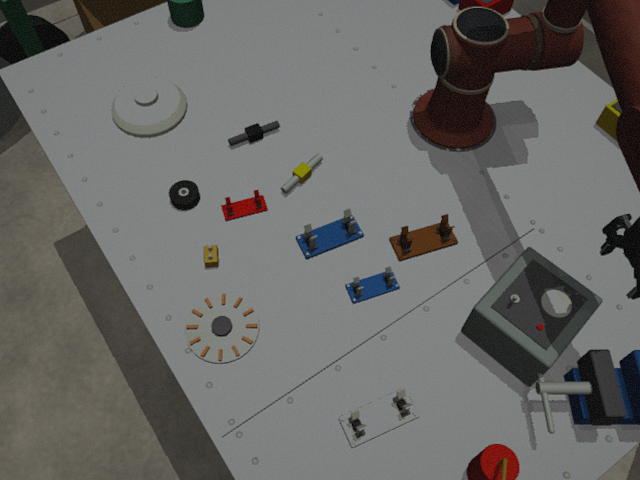

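View pics/side1.png

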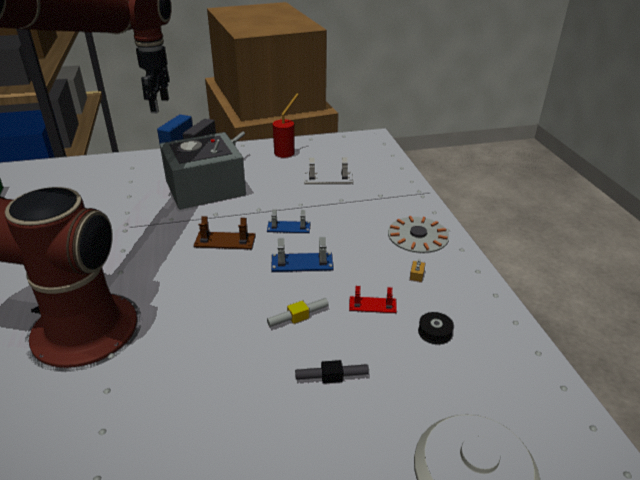

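The scene shows the bright shaft with the yellow hub at about (303,173). The dark shaft is at (255,131), the pulley at (184,194) and the larger blue cradle at (329,237). The smaller blue cradle at (372,287) and the brown, red and white ones are decoys. The side view agrees: hub (299,312), cradle (302,260). I'll go over the cradle for a closer measurement.

```bash
python3 -m handwheel '[[[0.02,-0.033,0.01,0,0,0],[0.02,-0.033,0.01,0,0,0],[0.02,-0.033,0.01,0,0,0],[0.02,-0.033,0.01,0,0,0],[0.02,-0.033,0.01,0,0,0],[0.02,-0.033,0.01,0,0,0],[0.02,-0.033,0.01,0,0,0],[0.02,-0.033,0.01,0,0,0],[0.02,-0.033,0.01,0,0,0],[0.02,-0.033,0.01,0,0,0],[0.02,-0.033,0.01,0,0,0],[0.02,-0.033,0.01,0,0,0],[0.02,-0.033,0.01,0,0,0],[0.02,-0.033,0.01,0,0,0],[0,0,0,0,0,0],[0,0,0,0,0,0]]]' 1
python3 - <<'E'
from h import *
s=state(); print(s['time'],s['tool_pos'],s['tool_rot'])
ci=camera_info('wrist'); im,d=grab_frame('wrist'); cv2.imwrite('pics/w1.png',im); np.save('d1.npy',d)
print({k:v for k,v in ci.items() if k!='T'},np.round(ci['T'],3).tolist())
for t,z in [('shaft_mid',.016),('cradle_seat',.04)]:
    for r in pinpoint('wrist',t):
        u,v=r['position']; print(t,round(r['conf'],2),np.round([u,v]),np.round(onz(ci,u,v,z),4))
E
```

```text
time: 1.83
tool_pos: [0.4666, 0.1332, 0.3344]
tool_rot: [0.0, 0.152, 0.988, 0.0]
contact_force: [-0.1, -0.0, -0.3]
gripper_width: 0.995
grasp_force: 0.0
1.8333 [0.46664972 0.13321275 0.33435255] [3.94614653e-04 1.52308664e-01 9.88332871e-01 2.25844402e-04]
{'fx': 386.6156617434007, 'fy': 386.6156617434007, 'cx': 316.929938819245, 'cy': 233.2542360522698} [[0.301, -0.906, -0.296, 0.39], [0.954, 0.286, 0.094, 0.157], [-0.001, -0.311, 0.95, 0.514], [0.0, 0.0, 0.0, 1.0]]
shaft_mid 0.65 [171. 205.] [ 0.4492 -0.0652  0.016 ]
cradle_seat 0.83 [434. 151.] [0.481  0.2759 0.04  ]
cradle_seat 0.62 [315. 193.] [0.4869 0.123  0.04  ]
cradle_seat 0.61 [380.   7.] [0.3126 0.2526 0.04  ]
cradle_seat 0.6 [218. 314.] [ 0.6092 -0.0571  0.04  ]
```

View pics/w1.png

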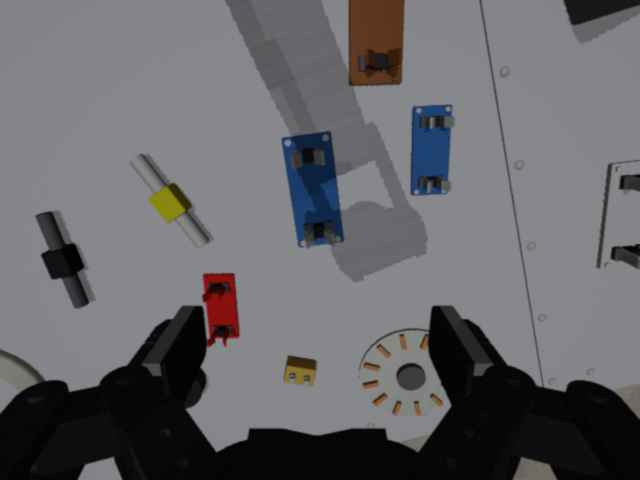

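The wrist view shows the yellow hub at (170,203) with the rod from (138,157) to (206,243). The larger blue cradle runs from (307,138) to (320,242), and its two saddles are at (308,157) and (320,231). I'll fit both with depth and colour.

```bash
cat > m.py <<'E'
from h import *
def cloud(ci,d,mask):
    v,u=np.nonzero(mask&(d>0)); D=d[v,u]; T=np.array(ci['T'])
    P=np.c_[(u-ci['cx'])/ci['fx']*D,-(v-ci['cy'])/ci['fy']*D,-D]; return P@T[:3,:3].T+T[:3,3]
def comps(m,amin=150):
    n,l,st,c=cv2.connectedComponentsWithStats(m.astype(np.uint8)); return [(l==i,st[i],c[i]) for i in range(1,n) if st[i,4]>amin]
def rect(P,tag):
    (c,s,a)=cv2.minAreaRect((P[:,:2]*1000).astype(np.float32)); 
    if s[0]<s[1]: a-=90; s=s[::-1]
    print(tag,'c',np.round(c,1),'size',np.round(s,1),'yaw',round((a+90)%180-90,1),'z',np.round(np.percentile(P[:,2],[5,50,95]),4))
def meas(im,d,ci):
    hsv=cv2.cvtColor(im,cv2.COLOR_BGR2HSV)
    for n,lo,hi in [('blue',(100,120,40),(130,255,255)),('yellow',(24,120,60),(35,255,255))]:
        m=cv2.inRange(hsv,lo,hi)>0
        for cm,st,c in comps(m):
            P=cloud(ci,d,cm); 
            if len(P)<50: continue
            zt=np.median(P[:,2]) if n=='blue' else np.percentile(P[:,2],80)
            Q=P[abs(P[:,2]-zt)<.006]; rect(Q,n+str(np.round(c)))
    return hsv
E
python3 - <<'E'
from m import *
im=cv2.imread('pics/w1.png'); d=np.load('d1.npy'); ci=camera_info('wrist')
meas(im,d,ci)
# rod: pts around hub above 8mm
m=np.zeros(d.shape,bool); m[145:255,125:215]=1
P=cloud(ci,d,m); P=P[(P[:,2]>.010)&(P[:,2]<.06)]; rect(P,'rod')
m[:]=0; m[125:255,280:350]=1
P=cloud(ci,d,m); Q=P[(P[:,2]>.045)]; rect(Q,'clips'); 
print('bench',np.median(cloud(ci,d,np.indices(d.shape)[0]<0)) if 0 else np.median(cloud(ci,d,(lambda z:(z.__setitem__((slice(20,120),slice(20,120)),True),z)[1])(np.zeros(d.shape,bool)))[:,2]))
E
```

```text
blue[429. 149.] c [482.7 281.8] size [112.1  48.3] yaw -14.3 z [0.0048 0.0063 0.0079]
blue[313. 186.] c [488.2 122.4] size [147.8  62.1] yaw -9.5 z [0.0075 0.0089 0.0104]
yellow[167. 204.] c [444.4 -61. ] size [39.4 30.8] yaw 15.7 z [0.0285 0.0311 0.0326]
rod c [444.6 -62. ] size [139.8  32.9] yaw 15.8 z [0.0152 0.0245 0.0321]
clips c [488.9 121.7] size [116.2  38. ] yaw -9.5 z [0.0495 0.0592 0.0659]
bench -0.00045967898790905126
```

Sizes and heights check out: cradle at (488.5,122) mm with yaw -9.5°, shaft at (444.5,-61.5) mm with yaw 15.8°. Next I move above the hub, turning the tool by +33.3°.

```bash
python3 -m handwheel '[[[-0.0028,-0.0243,-0.023,0,0,4.16],[-0.0028,-0.0243,-0.023,0,0,4.16],[-0.0028,-0.0243,-0.023,0,0,4.16],[-0.0028,-0.0243,-0.023,0,0,4.16],[-0.0028,-0.0243,-0.023,0,0,4.16],[-0.0028,-0.0243,-0.023,0,0,4.16],[-0.0028,-0.0243,-0.023,0,0,4.16],[-0.0028,-0.0243,-0.023,0,0,4.16],[0,0,0,0,0,0],[0,0,0,0,0,0]]]'
python3 - <<'E'
from m import *
s=state(); print(s['time'],s['tool_pos'],s['tool_rot'],s['joint_pos'])
q=s['tool_rot']; print('tool y yaw',np.degrees(2*np.arctan2(q[2],q[1]))-90)
ci=camera_info('wrist'); im,d=grab_frame('wrist'); cv2.imwrite('pics/w2.png',im)
meas(im,d,ci)
P=cloud(ci,d,d>0); P=P[(P[:,2]>.012)&(P[:,2]<.035)&(np.hypot(P[:,0]-.4445,P[:,1]+.0615)<.075)]; rect(P,'rod')
E
```

```text
time: 2.82
tool_pos: [0.442, -0.0586, 0.1479]
tool_rot: [-0.002, -0.139, 0.99, 0.001]
contact_force: [-0.0, 0.5, 0.1]
gripper_width: 0.999
grasp_force: 0.0
2.8167 [ 0.44196324 -0.05861795  0.14785014] [-0.00160842 -0.13860728  0.99034554  0.00106789] [-2.99478672e-01 -3.65292530e-01  2.06163780e+00  5.72005310e-04
  1.44906673e+00 -2.14845603e+00]
tool y yaw 105.93455737270082
blue[500. 286.] c [469.7 123. ] size [107.3  64.9] yaw -9.9 z [0.0083 0.0097 0.0108]
blue[619. 356.] c [502.  273.9] size [78.9 49.2] yaw -14.7 z [0.0052 0.0071 0.0082]
yellow[310. 214.] c [444.8 -63.6] size [39.2 30.7] yaw 15.1 z [0.0301 0.0318 0.0331]
rod c [445.3 -64. ] size [139.7  31.7] yaw 15.3 z [0.0193 0.0257 0.0327]
```

View pics/w2.png

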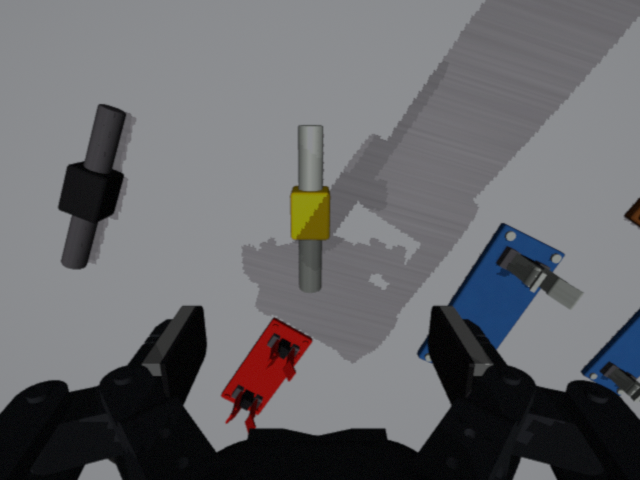

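The view shows the hub centred between the fingers at (310,213), with the dark shaft well clear at (93,188). Descending.

```bash
python3 -m handwheel '[[[0.0005,-0.0008,-0.02,0,0,-0.1],[0.0005,-0.0008,-0.025,0,0,-0.1],[0.0005,-0.0008,-0.025,0,0,-0.1],[0.0005,-0.0008,-0.025,0,0,-0.1],[0.0005,-0.0008,-0.015,0,0,0],[0.0005,-0.001,-0.01,0,0,0],[0,0,0,0,0,0],[0,0,0,0,0,0]]]'
```

```text
time: 3.53
tool_pos: [0.4474, -0.064, 0.0308]
tool_rot: [0.001, -0.136, 0.991, -0.0]
contact_force: [-0.3, 0.4, 0.4]
gripper_width: 1.0
grasp_force: 0.0
```

```bash
python3 -m handwheel '[[[-0.001,0,-0.01,0,0,0],[-0.001,0,-0.01,0,0,0],[0,0,-0.007,0,0,0],[0,0,-0.003,0,0,0],[0,0,0,0,0,0],[0,0,0,0,0,0]]]' && python3 -m handwheel '[[[0,0,0,0,0,0],[0,0,0,0,0,0],[0,0,0,0,0,0],[0,0,0,0,0,0],[0,0,0,0,0,0],[0,0,0,0,0,0],[0,0,0,0,0,0],[0,0,0,0,0,0],[0,0,0,0,0,0],[0,0,0,0,0,0],[0,0,0,0,0,0],[0,0,0,0,0,0]]]' 0
```

```text
time: 4.03
tool_pos: [0.4442, -0.0647, -0.0006]
tool_rot: [-0.0, -0.135, 0.991, 0.0]
contact_force: [0.3, 0.4, 0.2]
gripper_width: 1.002
grasp_force: 0.0
time: 5.03
tool_pos: [0.4444, -0.0647, -0.0003]
tool_rot: [-0.0, -0.136, 0.991, -0.0]
contact_force: [0.4, 0.3, 0.7]
gripper_width: -0.005
grasp_force: 0.0
```

The fingers shut empty, so I'll look.

Run:
```python
from m import *
im,d=grab_frame('wrist'); i2,d2=grab_frame('scene')
c=cv2.resize(i2[100:260,160:360],None,fx=2,fy=2)
cv=np.zeros((480,800,3),np.uint8); cv[:360,:480]=cv2.resize(im,(480,360)); cv[:320,480:]=c[:,40:360]; cv2.imwrite('pics/miss.png',cv)
meas(im,d,camera_info('wrist')); meas(i2,d2,camera_info('scene'))
```

```text
blue[610. 408.] c [478.3 103.8] size [103.4  45.6] yaw 28.9 z [0.0072 0.0096 0.0105]
yellow[320. 275.] c [438.  -65.5] size [31.4 25.9] yaw -74.7 z [0.0283 0.0316 0.0327]
blue[329. 237.] c [492.7 120.9] size [149.4  66.8] yaw -9.9 z [0.0049 0.0089 0.0131]
blue[371. 287.] c [488.6 279.7] size [112.3  49.2] yaw -14.3 z [0.0025 0.0066 0.0104]
blue[624. 396.] c [232.8 761.5] size [101.1  19.3] yaw 52.2 z [0.0451 0.0488 0.0523]
blue[584. 407.] c [319.  734.8] size [47.2 13.7] yaw 56.3 z [0.044  0.0477 0.0515]
yellow[623. 111.] c [-366.6  276.7] size [132.3  98.6] yaw -0.2 z [0.0645 0.0681 0.0719]
```

View pics/miss.png

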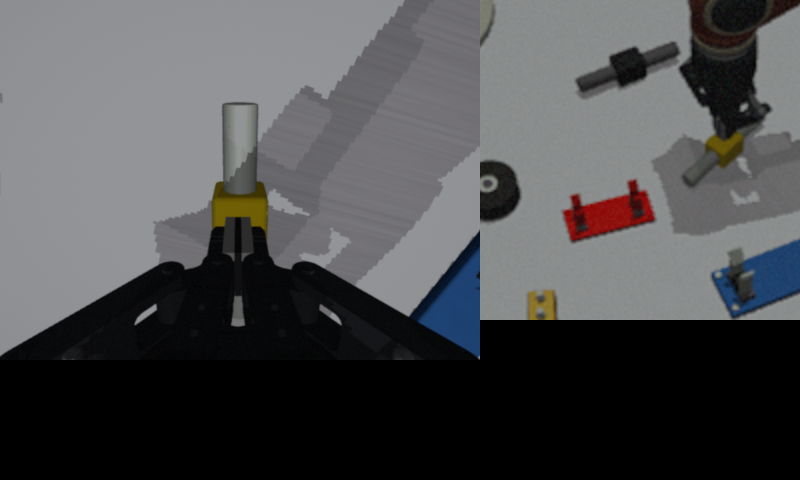

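Run:
```python
from m import *
s=state(); ci=camera_info('wrist'); im,d=grab_frame('wrist'); i2,d2=grab_frame('scene'); cs=camera_info('scene'); i3,d3=grab_frame('side'); c3=camera_info('side')
def proj(ci,p):
    q=np.linalg.inv(np.array(ci['T']))@np.r_[p,1]; return ci['cx']+ci['fx']*q[0]/-q[2], ci['cy']-ci['fy']*q[1]/-q[2]
print(s['tool_pos'],s['gripper_width'],proj(ci,s['tool_pos']),proj(cs,s['tool_pos']))
print('cam', np.array(ci['T'])[:3,3])
for v in range(240,420,12): 
  print(v,[(u,*np.round(w(ci,u,v,d[v,u])*1000).astype(int)) for u in (295,308,318,330,340)])
u,v=map(int,proj(c3,s['tool_pos'])); print(u,v)
cv2.imwrite('pics/side2.png',cv2.resize(i3[v-90:v+60,u-100:u+100],None,fx=4,fy=4,interpolation=cv2.INTER_CUBIC))
```

```text
[ 4.44348425e-01 -6.46675810e-02 -3.14731808e-04] -0.004383903196134296 (np.float64(317.5421846476354), np.float64(274.26032502196733)) (np.float64(302.62314004242313), np.float64(175.95561295743013))
cam [ 0.36687275 -0.08633148  0.17976539]
240 [(295, np.int64(429), np.int64(-80), np.int64(1)), (308, np.int64(420), np.int64(-76), np.int64(24)), (318, np.int64(418), np.int64(-72), np.int64(26)), (330, np.int64(417), np.int64(-67), np.int64(25)), (340, np.int64(418), np.int64(-62), np.int64(18))]
252 [(295, np.int64(429), np.int64(-79), np.int64(18)), (308, np.int64(424), np.int64(-75), np.int64(26)), (318, np.int64(423), np.int64(-70), np.int64(25)), (330, np.int64(422), np.int64(-65), np.int64(26)), (340, np.int64(423), np.int64(-60), np.int64(18))]
264 [(295, np.int64(429), np.int64(-79), np.int64(30)), (308, np.int64(428), np.int64(-73), np.int64(30)), (318, np.int64(427), np.int64(-69), np.int64(29)), (330, np.int64(426), np.int64(-64), np.int64(29)), (340, np.int64(424), np.int64(-60), np.int64(30))]
276 [(295, np.int64(434), np.int64(-77), np.int64(32)), (308, np.int64(433), n
[... 2355 characters left out ...]
np.int64(85)), (318, np.int64(450), np.int64(-63), np.int64(75)), (330, np.int64(430), np.int64(-65), np.int64(98)), (340, np.int64(426), np.int64(-64), np.int64(103))]
396 [(295, np.int64(428), np.int64(-75), np.int64(108)), (308, np.int64(446), np.int64(-67), np.int64(85)), (318, np.int64(495), np.int64(-50), np.int64(26)), (330, np.int64(433), np.int64(-64), np.int64(99)), (340, np.int64(425), np.int64(-65), np.int64(108))]
408 [(295, np.int64(429), np.int64(-74), np.int64(111)), (308, np.int64(451), np.int64(-66), np.int64(85)), (318, np.int64(502), np.int64(-48), np.int64(26)), (330, np.int64(448), np.int64(-60), np.int64(87)), (340, np.int64(426), np.int64(-65), np.int64(111))]
296 318
```

View pics/side2.png

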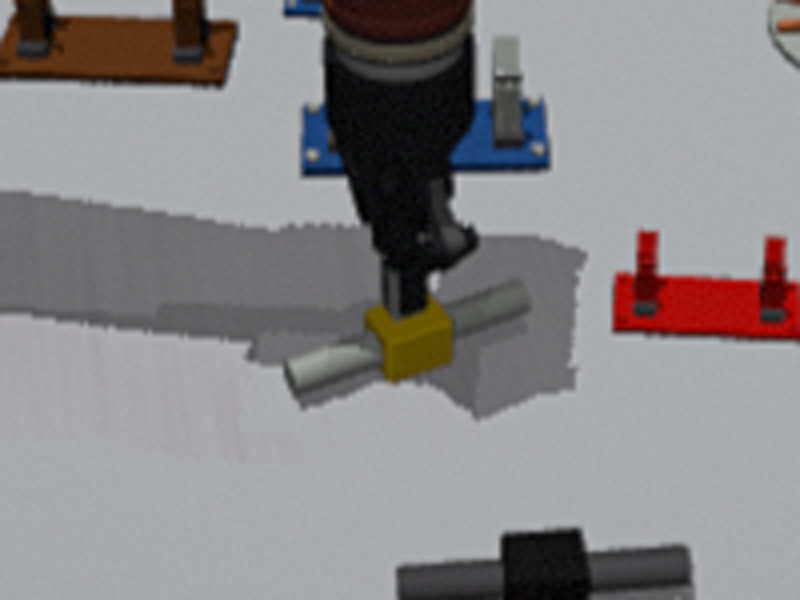

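The side crop shows the shut fingertips just above the hub top, not at the bench, although the reported TCP is z≈0. The wrist depth agrees, so I'll measure the real tip height.

Run:
```python
from m import *
ci=camera_info('wrist'); im,d=grab_frame('wrist')
for v in range(284,302): print(v,[tuple(np.round(w(ci,u,v,d[v,u])*1000).astype(int).tolist()) for u in (306,310,328,332)],im[v,308].tolist())
from scipy.spatial.transform import Rotation as R
s=state();q=s['tool_rot'];Rt=R.from_quat([q[1],q[2],q[3],q[0]]).as_matrix();T=np.array(ci['T'])
print('cam in tool',Rt.T@(T[:3,3]-s['tool_pos']), s['joint_pos'])
```

```text
284 [(436, -72, 32), (436, -70, 32), (434, -63, 32), (433, -62, 33)] [5, 95, 112]
285 [(437, -72, 32), (436, -70, 32), (435, -63, 31), (434, -61, 32)] [9, 96, 113]
286 [(437, -72, 32), (436, -70, 32), (435, -63, 31), (434, -61, 32)] [5, 95, 112]
287 [(437, -72, 32), (437, -70, 32), (435, -63, 32), (435, -61, 31)] [5, 94, 111]
288 [(438, -72, 32), (437, -70, 33), (436, -62, 31), (435, -61, 32)] [12, 87, 103]
289 [(438, -71, 32), (438, -70, 32), (436, -63, 32), (435, -61, 32)] [29, 62, 71]
290 [(434, -72, 41), (434, -71, 42), (432, -64, 42), (431, -63, 43)] [40, 45, 47]
291 [(434, -72, 43), (434, -71, 42), (432, -64, 43), (431, -62, 42)] [43, 43, 43]
292 [(434, -72, 44), (434, -71, 43), (432, -64, 43), (431, -62, 43)] [45, 45, 45]
293 [(367, -86, 180), (433, -71, 45), (432, -64, 44), (431, -63, 44)] [43, 43, 43]
294 [(434, -72, 46), (434, -71, 45), (431, -64, 46), (431, -63, 45)] [45, 45, 45]
295 [(434, -72, 46), (434, -71, 46), (432, -64, 46), (431, -63, 46)] [44, 45, 43]
296 [(434, -72, 47), (434, -71, 47), (432, -64, 47), (431, -63, 47)] [44, 43, 43]
297 [(434, -72, 48), (433, -71, 48), (432, -64, 46), (431, -63, 48)] [43, 43, 44]
298 [(434, -72, 48), (433, -71, 50), (432, -64, 47), (432, -63, 48)] [44, 44, 45]
299 [(434, -72, 49), (433, -71, 50), (431, -64, 50), (431, -63, 49)] [43, 43, 43]
300 [(434, -72, 49), (434, -71, 50), (431, -64, 51), (431, -63, 50)] [44, 44, 44]
301 [(434, -72, 50), (433, -71, 51), (432, -64, 51), (431, -63, 51)] [44, 44, 44]
cam in tool [ 8.04515417e-02 -3.43994197e-05 -1.80073761e-01] [-3.10555561e-01 -1.68207822e-01  2.16968050e+00  4.56832643e-06
  1.14010536e+00 -2.15336976e+00]
```

The true tips are at about z=41 mm while the TCP reads -0.3 mm: laterally right, but 41 mm too high. I'll open and go down 36 mm, watching force in stages.

```bash
python3 -m handwheel '[[[0,0,0,0,0,0],[0,0,0,0,0,0],[0,0,0,0,0,0],[0,0,0,0,0,0],[0,0,0,0,0,0],[0,0,0,0,0,0],[0,0,0,0,0,0],[0,0,0,0,0,0],[0,0,0,0,0,0],[0,0,0,0,0,0]]]' 1 && python3 -m handwheel '[[[0,0,-0.008,0,0,0],[0,0,-0.008,0,0,0],[0,0,-0.006,0,0,0],[0,0,-0.004,0,0,0],[0,0,0,0,0,0],[0,0,0,0,0,0]]]' && python3 -m handwheel '[[[0,0,-0.004,0,0,0],[0,0,-0.004,0,0,0],[0,0,-0.002,0,0,0],[0,0,0,0,0,0],[0,0,0,0,0,0]]]'
```

```text
time: 6.17
tool_pos: [0.4444, -0.0647, -0.0003]
tool_rot: [-0.0, -0.136, 0.991, -0.0]
contact_force: [-0.3, -0.1, -0.1]
gripper_width: 1.003
grasp_force: 0.0
time: 6.67
tool_pos: [0.4439, -0.0645, -0.0269]
tool_rot: [-0.001, -0.136, 0.991, 0.0]
contact_force: [-0.1, 0.2, 1.3]
gripper_width: 0.996
grasp_force: 0.0
time: 7.08
tool_pos: [0.4442, -0.0646, -0.0365]
tool_rot: [-0.0, -0.136, 0.991, 0.0]
contact_force: [0.1, -0.7, 0.4]
gripper_width: 0.999
grasp_force: 0.0
```

```bash
python3 -m handwheel '[[[0,0,0,0,0,0],[0,0,0,0,0,0],[0,0,0,0,0,0],[0,0,0,0,0,0],[0,0,0,0,0,0],[0,0,0,0,0,0],[0,0,0,0,0,0],[0,0,0,0,0,0],[0,0,0,0,0,0],[0,0,0,0,0,0]]]' 0
```

```text
time: 7.92
tool_pos: [0.4448, -0.0648, -0.036]
tool_rot: [0.0, -0.136, 0.991, -0.0]
contact_force: [0.5, 0.0, 3.4]
gripper_width: 0.367
grasp_force: 60.8
```

Gripped: 31 mm, 60 N. Lift, carry over the cradle and turn by -25.3°.

```bash
python3 -m handwheel '[[[0,0,0.015,0,0,0],[0,0,0.03,0,0,0],[0,0,0.035,0,0,0],[0,0,0.035,0,0,0],[0.0055,0.0234,0,0,0,-3.15],[0.0055,0.0234,0,0,0,-3.15],[0.0055,0.0234,0,0,0,-3.15],[0.0055,0.0234,0,0,0,-3.15],[0.0055,0.0234,0,0,0,-3.15],[0.0055,0.0234,0,0,0,-3.15],[0.0055,0.0234,0,0,0,-3.15],[0.0055,0.0234,0,0,0,-3.15],[0,0,0,0,0,0],[0,0,0,0,0,0],[0,0,0,0,0,0]]]'
python3 - <<'E'
from m import *
s=state(); q=s['tool_rot']; print(s['tool_pos'],'tool y yaw',np.degrees(2*np.arctan2(q[2],q[1]))-90)
ci=camera_info('wrist'); im,d=grab_frame('wrist'); cv2.imwrite('pics/w3.png',im); np.save('d3.npy',d)
meas(im,d,ci); i2,d2=grab_frame('scene'); print('scene'); meas(i2,d2,camera_info('scene'))
P=cloud(ci,d,d>0); c=np.array([.4885,.122])
P=P[(np.hypot(*(P[:,:2]-c).T)<.09)]
for a,b in [(.042,.07),(.1,.127),(.127,.15)]: rect(P[(P[:,2]>a)&(P[:,2]<b)],(a,b))
E
```

```text
time: 9.17
tool_pos: [0.4874, 0.1221, 0.0776]
tool_rot: [-0.001, 0.083, 0.997, -0.0]
contact_force: [-0.3, 0.7, -2.5]
gripper_width: 0.362
grasp_force: 60.4
[0.48738041 0.12212627 0.07764228] tool y yaw 80.43462605044797
blue[553. 181.] c [485.3 279.9] size [112.7  49.7] yaw -14.3 z [0.0059 0.0073 0.0085]
blue[316. 189.] c [472.6 123.3] size [113.2  62.8] yaw -9.8 z [0.0087 0.0099 0.011 ]
yellow[317. 344.] c [488.2 121.4] size [40.4 31.7] yaw -9.5 z [0.1431 0.1454 0.1463]
scene
blue[328. 238.] c [493.7 120.6] size [147.8  65.9] yaw -9.5 z [0.0047 0.009  0.0128]
blue[371. 287.] c [488.8 279.8] size [111.6  49.6] yaw -14.4 z [0.0025 0.0066 0.0108]
blue[624. 397.] c [233.1 761.7] size [101.6  18.1] yaw 53.4 z [0.0447 0.0487 0.053 ]
blue[584. 409.] c [319.3 735.7] size [46.3 14.4] yaw 55.9 z [0.0447 0.0484 0.0518]
yellow[624. 117.] c [-366.2  277.2] size [138.3 100.3] yaw -0.6 z [0.0634 0.0676 0.0715]
(0.042, 0.07) c [441.3 128.5] size [38.2 16.2] yaw 80.0 z [0.064  0.0658 0.0671]
(0.1, 0.127) c [450.  127.7] size [61.6 57.3] yaw -9.4 z [0.1181 0.1239 0.1267]
(0.127, 0.15) c [476.9 122.1] size [115.1  55.8] yaw 8.6 z [0.1322 0.1398 0.1463]
```

View pics/w3.png

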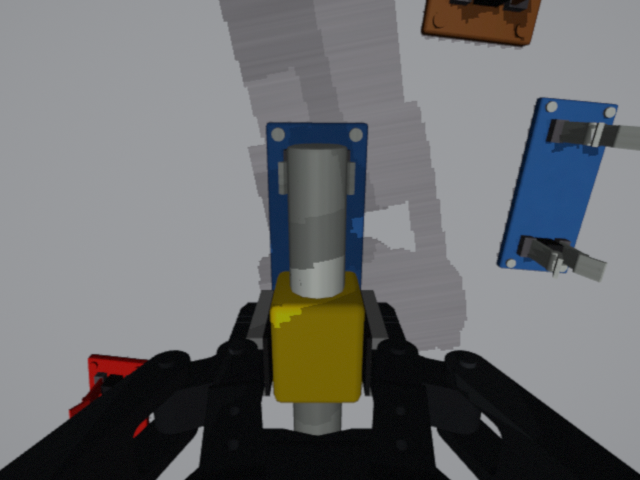

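The hub at (317,335) is gripped squarely, with the rod in line with the cradle and its clip fingers at (283,178) and (351,178). The cross offset is under 1 mm, so I nudge x by +2 mm and descend.

```bash
python3 -m handwheel '[[[0.001,-0.0004,-0.015,0,0,0],[0.001,-0.0004,-0.015,0,0,0],[0,0,-0.012,0,0,0],[0,0,-0.01,0,0,0],[0,0,0,0,0,0],[0,0,0,0,0,0]]]' && python3 -m handwheel '[[[0,0,-0.005,0,0,0],[0,0,-0.005,0,0,0],[0,0,-0.005,0,0,0],[0,0,0,0,0,0]]]' && python3 -m handwheel '[[[0,0,-0.003,0,0,0],[0,0,-0.003,0,0,0],[0,0,-0.003,0,0,0],[0,0,0,0,0,0]]]'
```

```text
time: 9.77
tool_pos: [0.4897, 0.1214, 0.026]
tool_rot: [-0.001, 0.084, 0.996, -0.0]
contact_force: [-0.3, -0.1, -2.2]
gripper_width: 0.364
grasp_force: 60.4
time: 10.1
tool_pos: [0.4896, 0.1217, 0.0107]
tool_rot: [-0.001, 0.084, 0.996, -0.0]
contact_force: [-0.9, -0.2, -2.7]
gripper_width: 0.361
grasp_force: 60.4
time: 10.43
tool_pos: [0.4913, 0.1216, 0.0033]
tool_rot: [0.001, 0.084, 0.996, -0.0]
contact_force: [1.1, -1.4, 0.3]
gripper_width: 0.365
grasp_force: 61.0
```

```bash
python3 -m handwheel '[[[0,0,-0.003,0,0,0],[0,0,-0.003,0,0,0],[0,0,-0.003,0,0,0],[0,0,0,0,0,0]]]' && python3 -m handwheel '[[[0,0,-0.003,0,0,0],[0,0,-0.002,0,0,0],[0,0,0,0,0,0],[0,0,0,0,0,0]]]' && python3 -m handwheel '[[[0,0,-0.001,0,0,0],[0,0,-0.001,0,0,0],[0,0,0,0,0,0],[0,0,0,0,0,0]]]'
```

```text
time: 10.77
tool_pos: [0.491, 0.1215, -0.0064]
tool_rot: [0.001, 0.084, 0.996, -0.0]
contact_force: [2.5, -2.2, -1.1]
gripper_width: 0.364
grasp_force: 60.7
time: 11.1
tool_pos: [0.4896, 0.1217, -0.012]
tool_rot: [-0.001, 0.084, 0.996, -0.0]
contact_force: [-0.6, -0.8, -1.5]
gripper_width: 0.365
grasp_force: 60.8
time: 11.43
tool_pos: [0.4896, 0.1217, -0.0121]
tool_rot: [-0.001, 0.084, 0.996, -0.0]
contact_force: [-8.2, -2.3, 11.7]
gripper_width: 0.361
grasp_force: 62.5
```

It now bears on the saddles at the expected height, with 12 N. I'll hold slightly firmer and check by depth before letting go.

```bash
python3 -m handwheel '[[[0,0,-0.001,0,0,0],[0,0,0,0,0,0],[0,0,0,0,0,0],[0,0,0,0,0,0]]]'
cat > c.py <<'E'
from m import *
ci=camera_info('wrist'); im,d=grab_frame('wrist'); cv2.imwrite('pics/w4.png',im)
meas(im,d,ci)
P=cloud(ci,d,d>0); a=np.radians(-9.6); e=np.array([np.cos(a),np.sin(a)]); n=np.array([-e[1],e[0]]); L=P[:,:2]-[.4905,.1202]
x=L@e; y=L@n
for lo,hi in [(-.069,-.06),(-.04,-.022),(.022,.04),(.06,.069)]:
    k=(x>lo)&(x<hi)&(abs(y)<.014)&(P[:,2]<.06)&(P[:,2]>.03)
    if k.sum()>20: print(lo,k.sum(),'top z',np.percentile(P[k,2],95),'y',np.median(y[k&(P[:,2]>.045)]),'x min',x[k].min())
E
python3 c.py
```

```text
time: 11.77
tool_pos: [0.4896, 0.1217, -0.0122]
tool_rot: [-0.002, 0.084, 0.996, -0.0]
contact_force: [-12.7, -3.4, 19.2]
gripper_width: 0.364
grasp_force: 63.4
blue[316. 196.] c [455.4 126.3] size [78.6 63.1] yaw -9.9 z [0.0087 0.0099 0.0109]
blue[617. 267.] c [497.2 253.7] size [87.1 26.6] yaw 3.3 z [0.0028 0.007  0.0082]
blue[366. 403.] c [552.4 135. ] size [19.2  6.8] yaw -9.3 z [0.0091 0.01   0.0109]
blue[267. 403.] c [543.1  86. ] size [13.8  5.8] yaw -8.8 z [0.0092 0.01   0.0108]
yellow[317. 344.] c [490.4 121.1] size [40.5 32. ] yaw -9.4 z [0.0532 0.0556 0.0566]
-0.069 1786 top z 0.05007722725873639 y 0.0003931745450549682 x min -0.06899925567496254
-0.04 2748 top z 0.05010580839768165 y 0.00037449406196789556 x min -0.03997942526728295
0.022 1397 top z 0.050005399492404734 y 0.00033662874065147294 x min 0.023218510339924916
```

Rod top is at 50.0 mm along its length (centre 40 mm, level), with y offset 0.4 mm, so it is home. Releasing by easing off the push, opening and backing straight up.

```bash
python3 -m handwheel '[[[0,0,0.002,0,0,0],[0,0,0,0,0,0]]]' && python3 -m handwheel '[[[0,0,0,0,0,0],[0,0,0,0,0,0],[0,0,0,0,0,0],[0,0,0,0,0,0],[0,0,0,0,0,0],[0,0,0,0,0,0],[0,0,0,0,0,0],[0,0,0,0,0,0]]]' 0.85 && python3 -m handwheel '[[[0,0,0.01,0,0,0],[0,0,0.02,0,0,0],[0,0,0.03,0,0,0],[0,0,0.03,0,0,0],[0,0,0.03,0,0,0],[0,0,0.03,0,0,0],[0,0,0,0,0,0],[0,0,0,0,0,0],[0,0,0,0,0,0]]]'
python3 c.py
```

```text
time: 11.98
tool_pos: [0.4899, 0.1218, -0.012]
tool_rot: [-0.0, 0.084, 0.996, -0.0]
contact_force: [-3.6, -2.2, 5.1]
gripper_width: 0.367
grasp_force: 61.5
time: 12.65
tool_pos: [0.4904, 0.1217, -0.0123]
tool_rot: [0.0, 0.084, 0.996, 0.0]
contact_force: [-0.0, -0.0, -0.3]
gripper_width: 0.851
grasp_force: 0.0
time: 13.4
tool_pos: [0.4901, 0.1217, 0.1377]
tool_rot: [-0.0, 0.084, 0.996, -0.0]
contact_force: [0.1, -0.1, -0.5]
gripper_width: 0.847
grasp_force: 0.0
blue[510. 165.] c [485.5 279.7] size [112.7  49.3] yaw -14.4 z [0.006  0.0073 0.0086]
blue[316. 193.] c [489.8 120.1] size [147.8  62.6] yaw -9.8 z [0.0088 0.01   0.0111]
yellow[317. 225.] c [490.9 120.3] size [39.6 31.1] yaw -9.2 z [0.0541 0.0558 0.057 ]
-0.069 396 top z 0.05034673553920292 y -6.997810852162262e-05 x min -0.06899613167009203
-0.04 705 top z 0.05034059656207897 y -9.513075123565389e-05 x min -0.03993005119815061
0.022 543 top z 0.05031018531956891 y -0.0001423858008131485 x min 0.02229099591651917
0.06 235 top z 0.05035355195264279 y -0.0001763661870734282 x min 0.060015631225454454
```

View pics/w4.png

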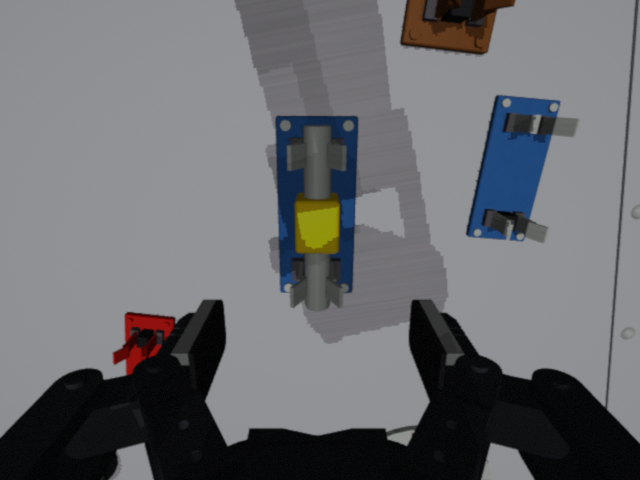

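The shaft lies level in both clip pairs, hub centred at (318,224), with the fingers clear of it. Handing in.

```bash
python3 -c "from plant import *; print(job_done())"
```

```text
the job is handed in; nothing more can be done
None
```

The bright shaft was pressed home in both clip pairs of the larger blue cradle, released and handed in at about 13.5 s. Depth put it level and within about 1 mm of the seat. The first grasp closed empty because the reported TCP read 41 mm low; the dark shaft and pulley were never touched.

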